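Tighten the recessed pump nut with the socket extension

ROBOT

A 7-joint arm with a two-finger parallel gripper is mounted at the origin on a cart in front of the work surface, level with it; the furniture and walls round the work are solid. World frame = base frame: x ahead of the robot, y to its left, z up, the work surface at z = 0. Lengths are in m, angles in rad, forces in N, time in s.
With the tool pointing down it reaches from about 0.425 to 0.875 m from the base axis. Payload 4.7 kg.
Tool frame: the origin (TCP) lies midway between the tips of the shut fingers; the grasp point (between the pads) lies 19 mm behind it; z points along the fingers, y is the line along which they close (so a half turn about z gives the same grasp; the last joint's range is limited). The gripper opens to 87 mm and grips with 3 to 60 N. Pads are 19 mm wide; open, the fingers measure 117 mm over their backs; the gripper's body (75 mm by 190 mm) begins 51 mm behind the grasp point.
Start: joints at [-1.276, 0.321, -0.07, 1.45, 0.023, 1.371, -0.057], TCP at [0.18, 0.625, 0.223] pointing down, gripper open.
Joint ranges: [-2.86, 2.86], [-0.3, 2.09], [-1.38, 1.24], [0.06, 2.45], [-1.56, 4.7], [0.09, 2.05], [-2.69, 2.69]. Speed limits (rad/s): [2.57, 2.57, 3.14, 3.14, 3.14, 3.14, 3.14].

INTERFACE

Orientations are given as a rotation vector (axis times angle).
In Python, from bench import ctrl gives the robot as it stands. The module is installed in compiled form; this text tells all that it offers.
- The arm moves only by the shell command python3 -m handwheel 'ROWS' [FORCE]. ROWS is JSON, a list of rows, each a list of 7 numbers: the finger opening in m, from 0 to 0.087, then the shift along the tool's x, y, z in m, then the turn, a rotation vector about the tool's x, y, z in degrees. A call has 1 to 12 rows; each row shifts and turns the commanded pose from where the row before left it, along the tool's axes as they then stand; what a row does not reach is not made up. A row lasts 1/8 s, in which the tool goes at most 62.5 mm and 10.7 degrees, less where a joint would pass 70% of its speed; a pose out of reach is approached as far as the arm can. A call is refused whole if a number of a shift passes 0.0625 or a number of a turn 10.7, either way. A call with a gripper value outside its range is refused whole. The fingers move at their own pace and stop on an object; FORCE is the grip in N (left out, the last holds). Time passes only in rows, so rows that do not move let the fingers close. It gives the time, the measured TCP pose, the force, the opening and the grip force at its end, in the units of the state.
- ctrl.get_state(): the state, without advancing time (a new reading comes with each control period).
- ctrl.get_image(name): name is "scene" or "top"; returns (picture, depth): 400x640x3 uint8, blue, green, red; 400x640 float32, m along the optical axis (not along the pixel's ray), 0 where there is no reading.
- ctrl.camera_info(name): a dict with "intrinsics" (3x3 intrinsics, pixels), "D" ([k1, k2, p1, p2, k3] as OpenCV has them; the pictures are not rectified), "R" (3x3) and "t" (3): a world point X has camera coordinates R X + t. Camera axes: x right, y down, z forward; pixel columns grow to the right and rows downward; lengths in m; the calibration is good to about 2 mm. A picture is of the moment at which its call begins. camera_info takes no time and is no camera call.
- ctrl.close_job(): hands the job in; it is judged then, once.
The state is a dict: "time": time; "joint_positions": joint angles; "qd": joint speeds; "joint_torque": joint torques, N m; "position": TCP position; "tool_rot": TCP orientation; "ft_force": force on the tool from outside, world axes, zero at the start; "torque": the same for the moment, N m; "grip_width": opening from 0.0 (shut) to 1.0 (fully open); "grip_force": force on a finger pad.
Only numpy, scipy, OpenCV 4.12 (cv2) and the standard library are available. Lean on these libraries where they do the work, as an engineer would, in place of code of your own. Each camera call takes 0.05 s, during which the arm holds its last target. There are 200 camera calls.

TASK

Two bolted-down housings stand on the worktop, each with a T-handled socket extension already set on the nut at the bottom of its deep bore. On the round housing (a round tube on a round flange), turn the extension clockwise, seen from above, until its nut comes up against the stop - the T-bar then lies over the two black lines on the housing's top, about a sixth of a turn from where it starts - and let go, leaving the extension standing upright on the nut. Leave the extension in the square housing alone.

Things in the scene. Friction and masses are not known exactly. Their poses are not given: they have to be found in the camera images.
- round_grip (a point): Centre of the dark steel T-bar on top of the loose 0.3 kg socket extension in the ROUND housing (bolted-down aluminium tube, diameter 68, 100 tall, on a flange of diameter 110). Bar 80 mm long (x), 14 thick (y), 22 high (z, up), centre 151 mm above the worktop, over a 13 mm shaft with a 20 mm hub. Turning axis: this z. Upright unaided: a 32 mm collar guides it in the 38 mm bore. Turn this one.
- round_nut (a joint): Angle of the nut at the ROUND bore's bottom, under the socket: 0 slack at the start, grows CLOCKWISE from above, 1.05 rad at its firm stop (tight). Turns with 0.1 N m, stays put. The socket has up to 8 degrees of free play each way before the nut follows. Two thin black lines on the tube's top face show the bar's direction when tight: 1.10 rad clockwise of the start.
- square_grip (a point): The same point of an identical extension in the SQUARE housing (bolted-down aluminium block 66 x 66 mm, 100 tall, on a base 90 x 90 mm), bar centre also 151 mm above the worktop. A bystander: leave it alone.
- square_nut (a joint): Angle of the nut under the extension in the SQUARE housing, 0 at the start; leave it as it is.

How it is judged:
By the outcome, as a careful person would: the job done as asked, in the order asked, and still so for the second after the job is handed in, with the robot touching nothing.
It also fails if it takes over 32 s, if anything falls off the work surface, if the arm or the gripper's body presses on something with over 40 N, if the wrist force passes 120 N, or if a joint passes its speed limit or range.

## Working session

There is one attempt and no reset: what is moved stays moved. The work goes in short steps, Python scripts to look and compute and a shell command to move; the robot and the scene stay as the last step left them, time stands still between calls to the robot, and variables do not carry over. Pictures are saved under pics/ and viewed, at most 13 in all, crops included, and the job is handed in when it is done.

```bash
mkdir -p pics; python3 - <<'E'
from bench import ctrl
import cv2,numpy as np
for n in("scene","top"):
    p,d=ctrl.get_image(n); cv2.imwrite(f"pics/{n}0.png",p); np.save(f"pics/{n}0.npy",d)
    c=ctrl.camera_info(n); print(n,{k:np.round(v,4).tolist() for k,v in c.items()})
s=ctrl.get_state(); print({k:np.round(v,3).tolist() for k,v in s.items()})
E
```

```text
scene {'intrinsics': [[426.452, 0.0, 326.5921], [0.0, 426.452, 198.6969], [0.0, 0.0, 1.0]], 'D': [-0.0686, 0.0, 0.0, 0.0, 0.0], 'R': [[-0.556, 0.831, -0.0168], [0.5629, 0.3616, -0.7432], [-0.6116, -0.4227, -0.6688]], 't': [0.118, -0.3204, 1.3699]}
top {'intrinsics': [[425.1295, 0.0, 320.5803], [0.0, 425.1295, 199.15], [0.0, 0.0, 1.0]], 'D': [-0.089, 0.0, 0.0, 0.0, 0.0], 'R': [[0.0114, -0.9998, 0.0184], [-0.9816, -0.0147, -0.1905], [0.1908, -0.0159, -0.9815]], 't': [0.2209, 0.5768, 0.8805]}
{'time': 0.1, 'joint_positions': [-1.276, 0.322, -0.07, 1.452, 0.023, 1.371, -0.057], 'qd': [0.0, -0.002, 0.001, -0.004, -0.001, 0.001, -0.0], 'joint_torque': [-0.0, -49.257, -0.406, -31.34, -0.064, 0.039, 0.0], 'position': [0.18, 0.624, 0.222], 'tool_rot': [-0.44, -3.111, 0.003], 'ft_force': [-0.133, 0.542, -0.248], 'torque': [-0.024, 0.008, 0.05], 'grip_force': 0.0, 'grip_width': 1.002}
```

View pics/scene0.png

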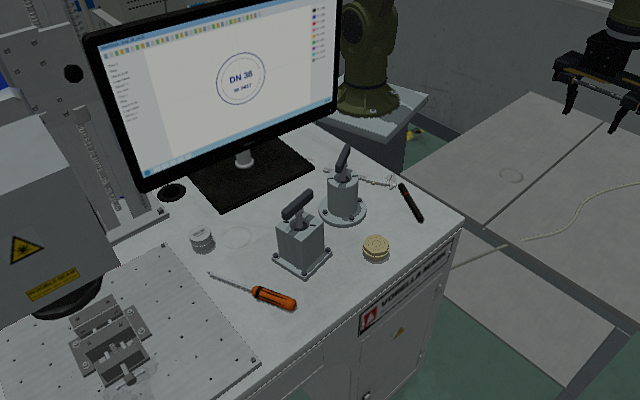

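View pics/top0.png

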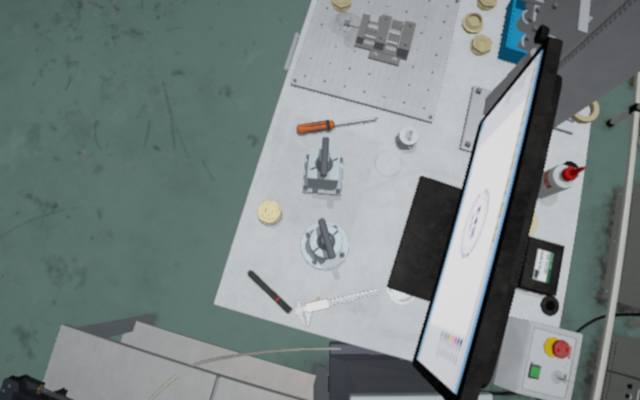

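The scene view shows the square housing near (300,240) and the round one near (343,195), with a monitor behind them. In the top view the square bar is at about (324,158) and the round bar at about (326,240). Next I'll segment the bars and triangulate.

```bash
cat >h.py <<'E'
from bench import ctrl
import cv2,numpy as np
def ray(n,uv):
    c=ctrl.camera_info(n); R=np.array(c["R"]);t=np.array(c["t"])
    q=cv2.undistortPoints(np.array(uv,float).reshape(-1,1,2),np.array(c["intrinsics"]),np.array(c["D"])).reshape(-1,2)
    return -R.T@t, np.c_[q,np.ones(len(q))]@R
def plane(n,uv,z):
    o,d=ray(n,uv); return o+d*((z-o[2])/d[:,2])[:,None]
def tri(u1,u2):
    o1,d1=ray("scene",[u1]);o2,d2=ray("top",[u2]);d1,d2=d1[0],d2[0]
    s=np.linalg.lstsq(np.c_[d1,-d2],o2-o1,rcond=None)[0]
    a,b=o1+s[0]*d1,o2+s[1]*d2; return (a+b)/2,np.linalg.norm(a-b)
def cloud(n,d):
    v,u=np.mgrid[0:400,0:640]; o,r=ray(n,np.c_[u.ravel(),v.ravel()])
    return (o+r*d.reshape(-1,1)).reshape(400,640,3)
E
python3 - <<'E'
from h import *
for n,rois in(("scene",{"sq":(275,180,320,230),"rd":(330,140,360,180)}),("top",{"sq":(305,130,345,185),"rd":(303,210,347,265)})):
    p=cv2.imread(f"pics/{n}0.png"); P=cloud(n,np.load(f"pics/{n}0.npy"))
    for k,(a,b,c,e) in rois.items():
        g=p[b:e,a:c].max(2); z=P[b:e,a:c,2]; m=((z>.135)&(z<.18)&(g<110)).astype(np.uint8)
        Q=P[b:e,a:c][m>0]; zt=Q[:,2]
        top=Q[np.abs(zt-.162)<.008]
        r=cv2.minAreaRect((top[:,:2]*1000).astype(np.float32))
        print(n,k,m.sum(),"z pct",np.percentile(zt,[5,50,95]).round(3),"toprect",np.round(r[0],1),np.round(r[1],1),round(r[2],1))
    a=(270,130,410,290) if n=="scene" else (290,130,360,280)
    q=p[a[1]:a[3],a[0]:a[2]]
    cv2.imwrite(f"pics/{n}c.png",cv2.resize(q,None,fx=3.7,fy=3.7,interpolation=cv2.INTER_CUBIC))
s=cv2.imread("pics/scenec.png");t=cv2.imread("pics/topc.png");h=min(len(s),len(t))
cv2.imwrite("pics/both.png",np.hstack([s[:h],t[:h]])); print(s.shape,t.shape)
E
```

```text
scene sq 468 z pct [0.141 0.159 0.164] toprect [642.8 227. ] [14.3 78.2] 87.5
scene rd 260 z pct [0.141 0.161 0.164] toprect [480.1 221.3] [79.6 14. ] 17.1
top sq 102 z pct [0.152 0.16  0.162] toprect [638.5 225.1] [73.9 13.8] 0.1
top rd 92 z pct [0.151 0.16  0.162] toprect [476.5 218.2] [72.9 13.7] 17.2
(592, 518, 3) (555, 259, 3)
```

View pics/both.png

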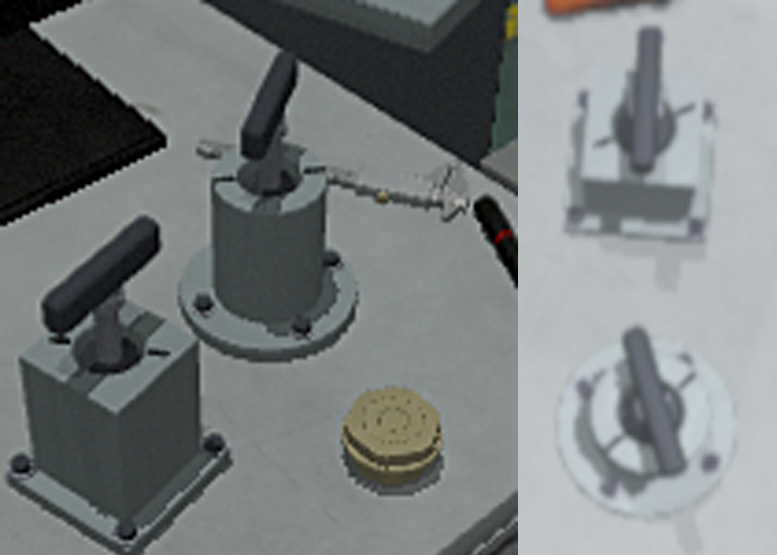

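The crops show the round bar at about 17° to world x, with its black lines at roughly −45°, so the clockwise turn agrees with the text. Both depth views give a top height of about 0.162 m and a bar of 80×14 mm, as stated. Next are triangulation, clearances and the tool yaw.

```bash
python3 - <<'E'
from h import *
from scipy.spatial.transform import Rotation as Ro
c=np.array([.478,.220])
def cen(n,b):
    p=cv2.imread(f"pics/{n}0.png"); P=cloud(n,np.load(f"pics/{n}0.npy"))
    x0,y0,x1,y1=b; z=P[y0:y1,x0:x1,2]; m=(abs(z-.162)<.008)&(p[y0:y1,x0:x1].max(2)<110)
    v,u=np.nonzero(m); r=cv2.minAreaRect(np.c_[u,v].astype(np.float32)); return (r[0][0]+x0,r[0][1]+y0)
for k,a,b in(("rd",(330,140,360,180),(303,210,347,265)),("sq",(275,180,320,230),(305,130,345,185))):
    u,v=cen("scene",a),cen("top",b); X,e=tri(u,v); print(k,np.round(u,1),np.round(v,1),X.round(4),round(e,4))
# black lines: dark pixels on the tube top (z~.1) radius 20..33
for n in("scene","top"):
    p=cv2.imread(f"pics/{n}0.png"); P=cloud(n,np.load(f"pics/{n}0.npy"))
    r=np.hypot(P[...,0]-c[0],P[...,1]-c[1]); m=(abs(P[...,2]-.1)<.006)&(r<.034)&(r>.021)
    g=p.max(2); d=P[...,:2][m&(g<100)]-c; print(n,"lines az",np.sort(np.degrees(np.arctan2(d[:,1],d[:,0])).round()))
    o=(P[...,2]>.17)&(r<.35); o&=np.load(f"pics/{n}0.npy")>0
    Q=P[o]; 
    if len(Q):
        i=np.argsort(np.hypot(*(Q[:,:2]-c).T))[:300:60]; print("tall near",Q[i].round(3).tolist(), "y max",Q[:,1].max().round(3))
s=ctrl.get_state(); R=Ro.from_rotvec(s["tool_rot"]).as_matrix()
print(R.round(3)); az=np.degrees(np.arctan2(R[1,0],R[0,0])); print("tool x az",az)
print("to go in tool axes", R.T@(np.r_[c,.20]-s["position"]))
E
```

```text
rd [342.4 156.2] [326.4 238.7] [0.4765 0.2186 0.1547] 0.0012
sq [297.1 202.2] [323.5 157. ] [0.6401 0.2249 0.1545] 0.0008
scene lines az [-178. -177. -175. -174. -173. -171. -170. -170. -169. -167. -165. -162.
 -109.  -87.  -55.  -49.  -46.  -46.  -45.  -45.  -45.  -45.  -44.  -43.
  -43.  -36.  -31.  -25.  -19.  -18.  -14.  -14.   -9.   -7.   -4.    1.
    1.    5.   13.   14.   16.   17.   17.   17.   19.   21.   21.   21.
   23.   23.   24.   24.   27.   27.   28.   28.   28.   28.   32.   32.
   32.   32.   32.   32.   32.   35.   36.   36.   36.   37.   37.   40.
   40.   40.   41.   42.   43.   43.   43.   46.   47.   47.   48.   50.
   50.   50.   54.   55.   55.   58.   58.   62.   67.   67.   70.   71.
   76.   81.   87.   95.  102.  126.  128.  129.  129.  130.  131.  132.
  133.  133.  133.  137.  141.  158.  162.  166.  169.  169.  169.  171.
  174.  175.  175.  177.  177.  178.  179.  180.]
tall near [[0.399, 0.019, 0.402], [0.428, 0.007, 0.42], [0.401, 0.015, 0.416], [0.412, 0.011, 0.416], [0.388, 0.02, 0.413]] y max 0.066
top lines az []
tall near [[0.41, 0.012, 0.427], [0.402, 0.013, 0.42], [0.417, 0.008, 0.435], [0.418, 0.008, 0.408], [0.399, 0.014, 0.417]] y max 0.064
[[-0.961  0.277 -0.   ]
 [ 0.277  0.961 -0.002]
 [-0.    -0.002 -1.   ]]
tool x az 163.91258036804658
to go in tool axes [-0.3982612  -0.30560605  0.02213382]
```

Triangulation puts the round bar's centre at (0.477, 0.219), 1.2 mm ray gap, with z agreeing with the top and side faces. The lines lie at about −46°. I'll travel most of the way there and check the arm against the monitor.

```bash
python3 -m handwheel '[[0.07,-0.02,-0.015,0,0,0,0],[0.07,-0.04,-0.03,0,0,0,0],[0.07,-0.04,-0.03,0,0,0,0],[0.07,-0.04,-0.03,0,0,0,0],[0.07,-0.04,-0.03,0,0,0,0],[0.07,-0.04,-0.03,0,0,0,0],[0.07,-0.04,-0.03,0,0,0,0],[0.07,-0.02,-0.015,0,0,0,0]]' 20
python3 - <<'E'
from h import *
p,d=ctrl.get_image("scene"); cv2.imwrite("pics/s1.png",p)
P=cloud("top",np.load("pics/top0.npy")); o=(P[...,2]>.2)&(P[...,0]<.6)&(P[...,1]<.1)&(P[...,1]>-.3)
Q=P[o]; print(Q.min(0),Q.max(0))
for x in np.arange(0.15,.6,.05):
    q=Q[abs(Q[:,0]-x)<.025]; print(x.round(2), q[:,1].max().round(3) if len(q) else None, q[:,2].max().round(3) if len(q) else None)
print(np.round(ctrl.get_state()["joint_positions"],3))
E
```

```text
time: 1.1
position: [0.3929, 0.3421, 0.2224]
tool_rot: [0.446, 3.109, -0.001]
ft_force: [-1.1, 0.3, 0.1]
grip_width: 0.802
grip_force: 0.0
[ 0.23409989 -0.09777658  0.20002408] [0.59999906 0.06366747 0.43789806]
0.15 None None
0.2 None None
0.25 0.064 0.437
0.3 0.055 0.436
0.35 0.039 0.437
0.4 0.022 0.437
0.45 0.006 0.437
0.5 -0.01 0.438
0.55 -0.026 0.438
[-0.912  0.045  0.153  1.774 -0.004  1.324  0.525]
```

View pics/s1.png

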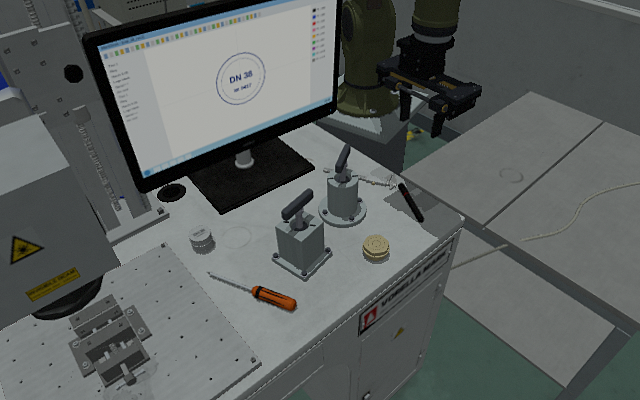

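The gripper is near (430,90), still well to the right of the monitor's edge at (338,90), and the housings are undisturbed. I'll finish the approach and align the yaw.

```bash
python3 -m handwheel '[[0.07,-0.0287,-0.0237,0,0,0,0],[0.07,-0.0287,-0.0237,0,0,0,0],[0.07,-0.0287,-0.0237,0,0,0,0],[0.07,-0.0287,-0.0237,0,0,0,0],[0.07,0,0,0,0,0,-8.3],[0.07,0,0,0,0,0,-8.3],[0.07,0,0,0,0,0,-8.3],[0.07,0,0,0,0,0,-8.3],[0.07,0,0,0,0,0,0],[0.07,0,0,0,0,0,0]]'
cat >>h.py <<'E'
def report(c=(.477,.219),az=197.1):
    from scipy.spatial.transform import Rotation as Ro
    s=ctrl.get_state(); R=Ro.from_rotvec(s["tool_rot"]).as_matrix()
    a=np.degrees(np.arctan2(R[1,0],R[0,0]))%360
    print("az",a.round(2),"tool shift to c",(R.T@(np.r_[c,.132]-s["position"])).round(4),"tilt",R[:,2].round(4),"q",np.round(s["joint_positions"],2),"F",np.round(s["ft_force"],1),"M",np.round(s["torque"],2),"t",s["time"],"w",round(s["grip_width"]*87,1))
E
python3 - <<'E'
from h import *
report()
p,d=ctrl.get_image("top"); q,_=ctrl.get_image("scene")
cv2.imwrite("pics/b2.png",np.hstack([cv2.resize(p[150:300,260:410],(400,400)),cv2.resize(q[60:260,250:450],(400,400))]))
E
```

```text
time: 2.4
position: [0.4748, 0.2225, 0.2223]
tool_rot: [0.464, -3.107, 0.0]
ft_force: [-0.0, -0.0, 0.4]
grip_width: 0.807
grip_force: 0.0
az 197.0 tool shift to c [-0.0011 -0.004   0.0903] tilt [-4.e-04 -1.e-04 -1.e+00] q [-0.75  0.05  0.27  1.77 -0.01  1.32  1.39] F [-0.  -0.   0.4] M [ 0.02  0.01 -0.02] t 2.4 w 70.2
```

View pics/b2.png

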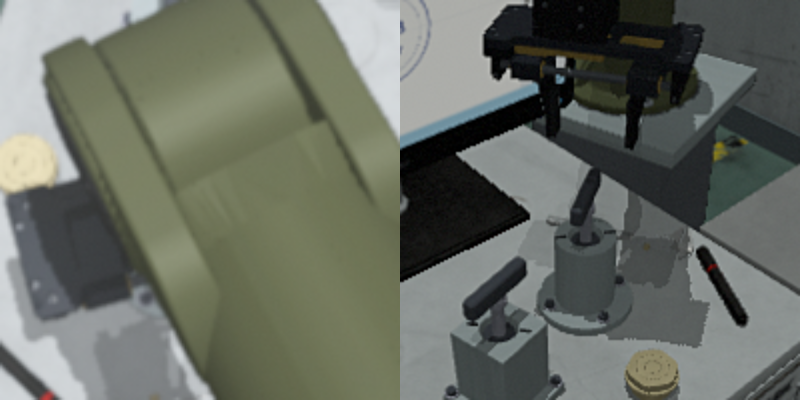

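The top view is blocked by the arm. In the scene view the fingers straddle the bar line, high above it, with the housings undisturbed. I'll descend and grip.

```bash
python3 -m handwheel '[[0.06,-0.001,-0.004,0.02,0,0,0],[0.06,0,0,0.025,0,0,0],[0.06,0,0,0.025,0,0,0],[0.06,0,0,0.02,0,0,0],[0.06,0,0,0,0,0,0],[0.06,0,0,0,0,0,0]]'
python3 - <<'E'
from h import *
report()
q,_=ctrl.get_image("scene")
cv2.imwrite("pics/b3.png",cv2.resize(q[90:250,260:420],(600,600)))
E
```

```text
time: 3.25
position: [0.4777, 0.2191, 0.1335]
tool_rot: [-0.467, 3.106, 0.001]
ft_force: [0.6, -0.8, 1.2]
grip_width: 0.688
grip_force: 0.0
az 197.09 tool shift to c [0.0007 0.0002 0.0015] tilt [ 1.1e-03  7.0e-04 -1.0e+00] q [-0.74  0.12  0.28  1.88 -0.04  1.14  1.42] F [ 0.6 -0.8  1.2] M [ 0.04  0.04 -0.04] t 3.25 w 59.8
```

View pics/b3.png

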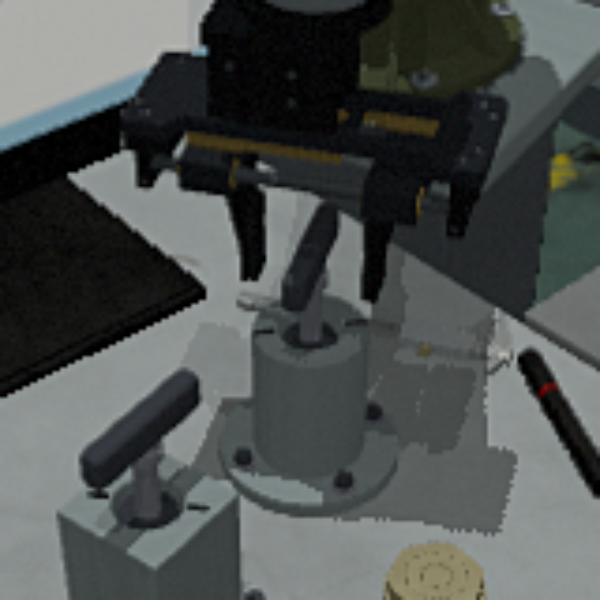

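The fingers, near (250,260) and (375,285), straddle the bar at (312,255) symmetrically. I'll close on it gently.

```bash
python3 -m handwheel '[[0.0,0,0,0.001,0,0,0],[0,0,0,0,0,0,0],[0,0,0,0,0,0,0],[0,0,0,0,0,0,0],[0,0,0,0,0,0,0],[0,0,0,0,0,0,0]]' 20; python3 -c "from h import *;report()"
```

```text
time: 4.05
position: [0.4772, 0.2187, 0.1316]
tool_rot: [-0.467, 3.107, -0.0]
ft_force: [0.1, -0.1, 1.4]
grip_width: 0.219
grip_force: 20.0
az 197.11 tool shift to c [ 0.0001  0.0003 -0.0004] tilt [ 1.e-04 -0.e+00 -1.e+00] q [-0.74  0.12  0.28  1.89 -0.04  1.14  1.42] F [ 0.1 -0.1  1.4] M [ 0.04  0.   -0.02] t 4.05 w 19.1
```

The opening is 19 mm, where the bar would give 14. The tips are probably on the 20 mm hub under the bar. I'll open, rise 11 mm and regrip on the bar only.

```bash
python3 -m handwheel '[[0.04,0,0,0,0,0,0],[0.04,0,0,0,0,0,0],[0.04,0,0,-0.006,0,0,0],[0.04,0,0,-0.005,0,0,0],[0.04,0,0,0,0,0,0],[0,0,0,0,0,0,0],[0,0,0,0,0,0,0],[0,0,0,0,0,0,0],[0,0,0,0,0,0,0],[0,0,0,0,0,0,0]]' 20; python3 - <<'E'
from h import *
report()
q,_=ctrl.get_image("scene")
cv2.imwrite("pics/b4.png",cv2.resize(q[100:220,290:410],(600,600)))
E
```

```text
time: 5.3
position: [0.4772, 0.2186, 0.1425]
tool_rot: [0.467, -3.107, 0.0]
ft_force: [-0.1, -0.9, -1.0]
grip_width: 0.163
grip_force: 20.0
az 197.1 tool shift to c [0.     0.0005 0.0105] tilt [-1.e-04 -2.e-04 -1.e+00] q [-0.74  0.11  0.28  1.87 -0.03  1.16  1.42] F [-0.1 -0.9 -1. ] M [-0.09 -0.02 -0.02] t 5.3 w 14.2
```

View pics/b4.png

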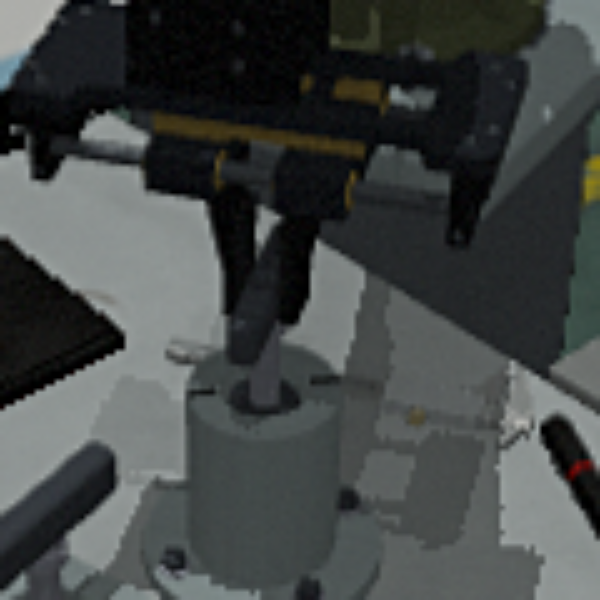

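The opening is now 14.2 mm, so the bar is gripped, with the fingers either side of it at (235,290) and (295,290). Turning clockwise.

```bash
python3 -m handwheel '[[0,0,0,0,0,0,3],[0,0,0,0,0,0,6],[0,0,0,0,0,0,6],[0,0,0,0,0,0,6],[0,0,0,0,0,0,6],[0,0,0,0,0,0,6],[0,0,0,0,0,0,6],[0,0,0,0,0,0,6],[0,0,0,0,0,0,6],[0,0,0,0,0,0,3],[0,0,0,0,0,0,0],[0,0,0,0,0,0,0]]' 30; python3 -c "from h import *;report()"
```

```text
time: 6.85
position: [0.4772, 0.2193, 0.1424]
tool_rot: [0.992, 2.981, 0.001]
ft_force: [1.5, 1.8, -3.3]
grip_width: 0.158
grip_force: 30.0
az 143.17 tool shift to c [ 0.     -0.0004  0.0104] tilt [ 4.e-04  8.e-04 -1.e+00] q [-0.79  0.11  0.33  1.87 -0.04  1.16  0.48] F [ 1.5  1.8 -3.3] M [ 0.54 -0.35  0.06] t 6.85 w 13.8
```

```bash
python3 -m handwheel '[[0,0,0,0,0,0,3],[0,0,0,0,0,0,3],[0,0,0,0,0,0,1],[0,0,0,0,0,0,0]]'; python3 -c "from h import *;report()"; python3 -m handwheel '[[0,0,0,0,0,0,1],[0,0,0,0,0,0,1],[0,0,0,0,0,0,0],[0,0,0,0,0,0,0]]'; python3 -c "from h import *;report()"
```

```text
time: 7.35
position: [0.4772, 0.2191, 0.1425]
tool_rot: [1.172, 2.914, 0.001]
ft_force: [2.0, 3.4, -4.1]
grip_width: 0.158
grip_force: 30.0
az 136.17 tool shift to c [ 0.0001 -0.0003  0.0105] tilt [ 4.e-04  6.e-04 -1.e+00] q [-0.79  0.11  0.34  1.87 -0.04  1.16  0.36] F [ 2.   3.4 -4.1] M [ 0.79 -0.56  0.12] t 7.35 w 13.8
time: 7.85
position: [0.4772, 0.2189, 0.1425]
tool_rot: [1.224, 2.893, 0.0]
ft_force: [2.5, 3.4, -5.3]
grip_width: 0.157
grip_force: 30.1
az 134.12 tool shift to c [ 0.0002 -0.0001  0.0105] tilt [ 1.e-04  3.e-04 -1.e+00] q [-0.8   0.11  0.34  1.88 -0.04  1.16  0.33] F [ 2.5  3.4 -5.3] M [ 1.07 -0.74  0.09] t 7.85 w 13.7
```

```bash
for i in 1; do python3 -m handwheel '[[0,0,0,0,0,0,1],[0,0,0,0,0,0,1],[0,0,0,0,0,0,0]]'; python3 -c "from h import *;report()"; done;  python3 -m handwheel '[[0,0,0,0,0,0,1],[0,0,0,0,0,0,1],[0,0,0,0,0,0,0]]'; python3 -c "from h import *;report()"
```

```text
time: 8.22
position: [0.4772, 0.2188, 0.1425]
tool_rot: [1.275, 2.871, 0.0]
ft_force: [2.3, 4.0, -6.8]
grip_width: 0.156
grip_force: 30.1
az 132.1 tool shift to c [ 0.0002 -0.      0.0105] tilt [ 1.e-04  2.e-04 -1.e+00] q [-0.8   0.11  0.34  1.88 -0.04  1.16  0.29] F [ 2.3  4.  -6.8] M [ 1.09 -0.78  0.12] t 8.225 w 13.5
time: 8.6
position: [0.4772, 0.2188, 0.1425]
tool_rot: [1.325, 2.848, 0.0]
ft_force: [1.8, 2.9, -7.3]
grip_width: 0.159
grip_force: 30.1
az 130.09 tool shift to c [0.0003 0.     0.0105] tilt [ 1.e-04  1.e-04 -1.e+00] q [-0.8   0.11  0.34  1.88 -0.04  1.16  0.26] F [ 1.8  2.9 -7.3] M [ 1.15 -0.83  0.09] t 8.6 w 13.9
```

```bash
python3 - <<'E'
from h import *
q,_=ctrl.get_image("scene")
cv2.imwrite("pics/b5.png",cv2.resize(q[100:200,295:395],(600,600),interpolation=cv2.INTER_CUBIC))
E
```

```text
(no output)
```

View pics/b5.png

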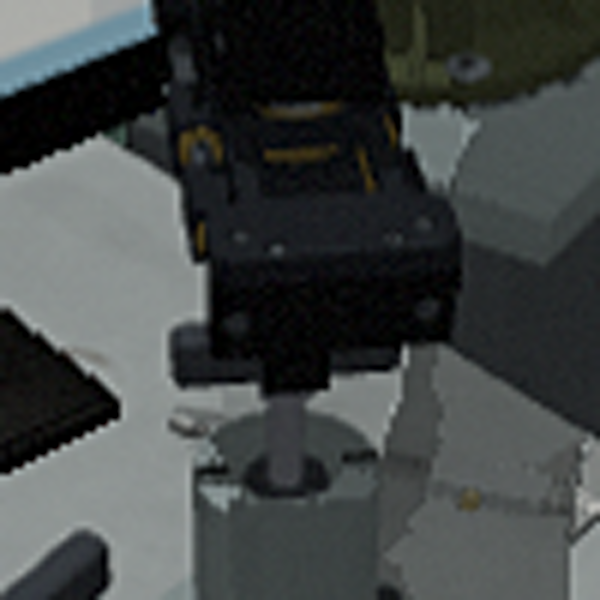

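The bar spans about (175,358) to (400,348) in the crop, roughly parallel to the black marks at (212,470) and (360,457). I'll measure its azimuth.

```bash
cat >>h.py <<'E'
def barang():
    p,d=ctrl.get_image("scene"); P=cloud("scene",d); c=np.array([.477,.219])
    r=np.hypot(P[...,0]-c[0],P[...,1]-c[1])
    m=(P[...,2]>.142)&(P[...,2]<.167)&(r<.048)&(r>.016)&(d>0); Q=P[m]
    t=Q[Q[:,2]>.157][:,:2]
    for nm,A in(("all",Q[:,:2]),("top",t)):
        if len(A)<8: continue
        rc=cv2.minAreaRect((A*1000).astype(np.float32)); w=np.linalg.svd(A-A.mean(0))[2][0] if len(A)<3000 else 0
        print(nm,len(A),np.round(rc[0],1),np.round(rc[1],1),round(rc[2],1),"pca az",np.degrees(np.arctan2(w[1],w[0])).round(1))
E
python3 -c "from h import *;barang()"
```

```text
all 194 [484.6 223.3] [19.4 79.1] 31.5 pca az 125.8
top 46 [490.9 212.6] [13.8 54.3] 22.8 pca az 109.8
```

```bash
python3 -m handwheel '[[0.04,0,0,0,0,0,0],[0.06,0,0,0,0,0,0],[0.06,0,0,0,0,0,0],[0.06,0,0,-0.02,0,0,0],[0.06,0,0,-0.03,0,0,0],[0.06,0,0,-0.03,0,0,0],[0.06,0,0,0,0,0,0]]'; python3 - <<'E'
from h import *
report();barang()
q,d=ctrl.get_image("scene"); P=cloud("scene",d)
g=q.max(2); r=np.hypot(P[...,0]-.477,P[...,1]-.219)
m=(abs(P[...,2]-.1)<.006)&(r<.034)&(r>.023)&(g<90); A=P[m]-[.477,.219,0]
print(np.sort(np.degrees(np.arctan2(A[:,1],A[:,0])).round()))
cv2.imwrite("pics/b6.png",cv2.resize(q[100:220,285:405],(600,600),interpolation=cv2.INTER_CUBIC))
E
```

```text
time: 9.57
position: [0.4786, 0.2191, 0.2253]
tool_rot: [1.324, 2.846, 0.006]
ft_force: [-0.1, 0.2, -0.6]
grip_width: 0.682
grip_force: 0.0
az 130.09 tool shift to c [ 0.001  -0.0017  0.0933] tilt [ 0.004   0.0024 -1.    ] q [-0.81  0.05  0.34  1.77 -0.02  1.32  0.24] F [-0.1  0.2 -0.6] M [-0.07 -0.03 -0.05] t 9.575 w 59.4
all 261 [479.6 221.7] [17.5 77.8] 39.7 pca az -49.3
top 131 [479.4 221.5] [17.  77.7] 39.7 pca az -49.1
[-179. -177. -175. -169. -167. -136. -133. -133. -129. -126. -125. -122.
 -120. -119. -117. -113. -109.  -84.  -56.  -56.  -46.  -46.  -46.  -46.
  -43.  -43.  -43.  -42.  -41.  -39.  -39.  -39.  -39.  -37.  -34.  -34.
  -33.  -32.  -32.  -25.  -25.  -18.  -10.   -2.    1.    2.    6.    6.
   13.   18.   22.   23.   25.   28.   28.   29.   29.   29.   29.   32.
   32.   32.   32.   36.   36.   37.   37.   41.   42.   44.   45.   47.
   47.   47.   48.   49.   51.   51.   54.   55.   57.   57.   59.   60.
   61.   63.   63.   65.   65.   66.   67.   69.   71.   72.   72.   75.
   77.   78.   79.   79.   80.   80.   81.   83.   85.   86.   86.   87.
   87.   88.   89.   93.   94.   95.   96.   98.   99.  100.  102.  103.
  103.  103.  105.  106.  106.  107.  108.  113.  113.  114.  116.  116.
  117.  117.  118.  120.  123.  126.  127.  127.  128.  129.  129.  132.
  132.  134.  138.  139.  141.  142.  145.  146.  149.  151.  152.  154.
  154.  158.  158.  160.  161.  162.  163.  166.  168.  170.  171.  171.
  174.  175.  175.]
```

View pics/b6.png

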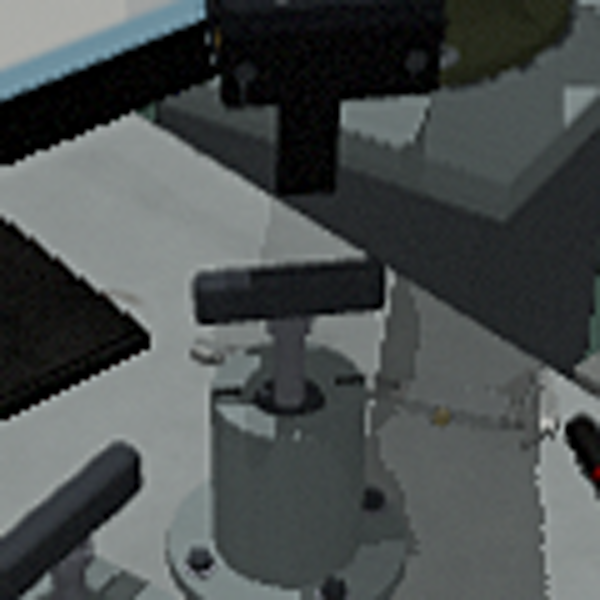

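The bar now stands upright at about −49.5°, and the marks are at (228,393) and (350,380) in the crop. I'll measure the marks' direction precisely.

```bash
python3 - <<'E'
from h import *
def marks(n,q,wins,z=.1):
    g=cv2.cvtColor(q,cv2.COLOR_BGR2GRAY).astype(float); out=[]
    for x0,y0,x1,y1 in wins:
        w=g[y0:y1,x0:x1]; k=np.clip(np.median(w)-25-w,0,None); v,u=np.mgrid[y0:y1,x0:x1]
        out.append([(u*k).sum()/k.sum(),(v*k).sum()/k.sum()]); print(np.round(out[-1],1),w.astype(int).tolist() if 0 else "")
    X=plane(n,out,z); d=X[1]-X[0]; print(n,X.round(4).tolist(),"az",np.degrees(np.arctan2(d[1],d[0])).round(1),"len",np.linalg.norm(d).round(4),"mid",X.mean(0).round(4))
q,d=ctrl.get_image("scene")
marks("scene",q,[(328,176,334,181),(352,174,358,179)])
marks("scene",cv2.imread("pics/scene0.png"),[(328,176,334,181),(352,174,358,179)])
t=cv2.imread("pics/top0.png")
# top marks near crop (690,378),(605,455): x0=290+(x-518)/3.7, y0=130+y/3.7
marks("top",t,[(333,229,341,236),(310,250,317,257)])
P=cloud("scene",d); r=np.hypot(P[...,0]-.479,P[...,1]-.221)
m=(P[...,2]>.157)&(P[...,2]<.167)&(r<.05); v,u=np.nonzero(m)
# top-face pixels onto a plane z=.162
A=plane("scene",np.c_[u,v],.162)[:,:2]
rc=cv2.minAreaRect((A*1000).astype(np.float32)); w=np.linalg.svd(A-A.mean(0))[2][0]
print("bar",rc,np.degrees(np.arctan2(w[1],w[0])), np.median(P[m][:,2]))
E
```

```text
[330.3 178. ] 
[354.8 175.6] 
scene [[0.4938, 0.1999, 0.1], [0.4582, 0.2399, 0.1]] az 131.7 len 0.0536 mid [0.476  0.2199 0.1   ]
[330.4 178. ] 
[354.4 175.6] 
scene [[0.4935, 0.2002, 0.1], [0.4587, 0.2392, 0.1]] az 131.8 len 0.0523 mid [0.4761 0.2197 0.1   ]
[335.1 232.5] 
[315.4 255.8] 
top [[0.4953, 0.1985, 0.1], [0.4473, 0.2385, 0.1]] az 140.3 len 0.0625 mid [0.4713 0.2185 0.1   ]
bar ((481.108642578125, 222.79254150390625), (20.552352905273438, 78.10895538330078), 40.58445739746094) -48.98156793549066 0.161737127730452
```

The bar is at or slightly past the marks (−48±2°), but I never felt the torque rise. I'll regrip firmly and push a few degrees more to confirm the stop.

```bash
python3 -m handwheel '[[0.05,0.001,-0.001,0.02,0,0,0],[0.05,0,0,0.03,0,0,0],[0.05,0,0,0.0325,0,0,0],[0.05,0,0,0,0,0,0],[0,0,0,0,0,0,0],[0,0,0,0,0,0,0],[0,0,0,0,0,0,0],[0,0,0,0,0,0,0],[0,0,0,0,0,0,0]]' 45; python3 -c "from h import *;report()"; python3 -m handwheel '[[0,0,0,0,0,0,1],[0,0,0,0,0,0,1],[0,0,0,0,0,0,0]]'; python3 -c "from h import *;report()";python3 -m handwheel '[[0,0,0,0,0,0,1],[0,0,0,0,0,0,1],[0,0,0,0,0,0,0]]'; python3 -c "from h import *;report()"
```

```text
time: 10.85
position: [0.4765, 0.2195, 0.1406]
tool_rot: [1.324, 2.848, 0.003]
ft_force: [0.9, 1.0, -0.1]
grip_width: 0.157
grip_force: 45.2
az 130.13 tool shift to c [-0.0007  0.      0.0086] tilt [ 0.0021  0.0015 -1.    ] q [-0.8   0.11  0.34  1.88 -0.04  1.16  0.25] F [ 0.9  1.  -0.1] M [ 0.33 -0.41  0.08] t 10.85 w 13.7
time: 11.22
position: [0.4764, 0.2194, 0.1406]
tool_rot: [1.374, 2.824, 0.003]
ft_force: [2.8, 1.3, 2.0]
grip_width: 0.159
grip_force: 45.2
az 128.11 tool shift to c [-0.0007  0.0002  0.0086] tilt [ 0.0017  0.0011 -1.    ] q [-0.8   0.11  0.34  1.88 -0.04  1.16  0.22] F [2.8 1.3 2. ] M [ 0.48 -0.72  0.13] t 11.225 w 13.9
time: 11.6
position: [0.4763, 0.2193, 0.1406]
tool_rot: [1.423, 2.8, 0.002]
ft_force: [2.5, 3.5, 3.9]
grip_width: 0.154
grip_force: 45.2
az 126.1 tool shift to c [-0.0007  0.0003  0.0086] tilt [ 0.0015  0.001  -1.    ] q [-0.81  0.11  0.35  1.88 -0.04  1.16  0.18] F [2.5 3.5 3.9] M [ 0.71 -0.95  0.13] t 11.6 w 13.4
```

```bash
python3 -m handwheel '[[0,0,0,0,0,0,1.5],[0,0,0,0,0,0,1.5],[0,0,0,0,0,0,0]]'; python3 -c "from h import *;report()";python3 -m handwheel '[[0,0,0,0,0,0,1.5],[0,0,0,0,0,0,1.5],[0,0,0,0,0,0,0]]'; python3 - <<'E'
from h import *
report()
q,_=ctrl.get_image("scene")
cv2.imwrite("pics/b7.png",cv2.resize(q[100:200,295:395],(600,600),interpolation=cv2.INTER_CUBIC))
E
```

```text
time: 11.98
position: [0.4763, 0.2193, 0.1406]
tool_rot: [1.497, 2.761, 0.002]
ft_force: [3.1, 1.9, 5.3]
grip_width: 0.157
grip_force: 45.4
az 123.07 tool shift to c [-0.0006  0.0004  0.0086] tilt [ 1.3e-03  8.0e-04 -1.0e+00] q [-0.81  0.11  0.35  1.88 -0.04  1.16  0.13] F [3.1 1.9 5.3] M [ 0.79 -0.96  0.28] t 11.975 w 13.6
time: 12.35
position: [0.4762, 0.2193, 0.1406]
tool_rot: [1.568, 2.722, 0.002]
ft_force: [2.8, 2.2, 5.6]
grip_width: 0.159
grip_force: 45.9
az 120.12 tool shift to c [-0.0007  0.0005  0.0086] tilt [ 1.3e-03  6.0e-04 -1.0e+00] q [-0.81  0.11  0.35  1.88 -0.04  1.16  0.08] F [2.8 2.2 5.6] M [ 0.74 -0.96  0.52] t 12.35 w 13.8
```

View pics/b7.png

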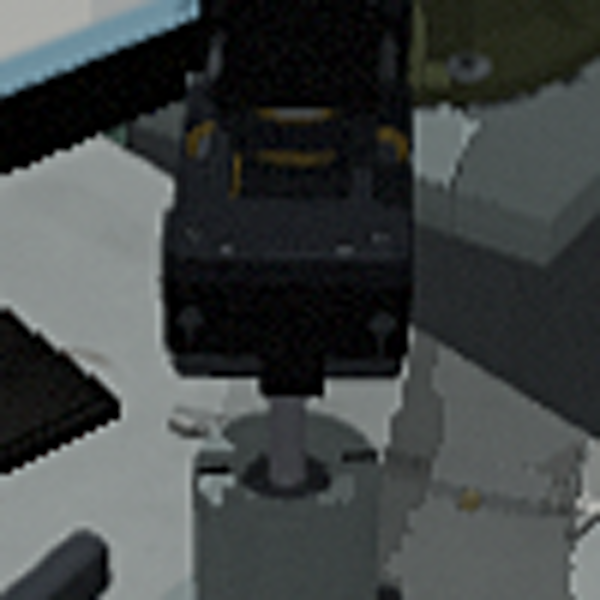

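The torque climbs from 0.13 to 0.28 to 0.52 N·m over 6° at the same grip, so the nut is on its stop. The bar's ends are hidden behind the gripper in the view. I'll ease off the push, release, rise and measure.

```bash
python3 -m handwheel '[[0,0,0,0,0,0,-2],[0,0,0,0,0,0,-2],[0,0,0,0,0,0,0]]'; python3 -c "from h import *;report()"; python3 -m handwheel '[[0.03,0,0,0,0,0,0],[0.06,0,0,0,0,0,0],[0.06,0,0,0,0,0,0],[0.06,0,0,-0.02,0,0,0],[0.06,0,0,-0.03,0,0,0],[0.06,0,0,-0.04,0,0,0],[0.06,0,0,-0.03,0,0,0],[0.06,0,0,0,0,0,0]]'; python3 - <<'E'
from h import *
report();barang()
q,d=ctrl.get_image("scene")
P=cloud("scene",d); r=np.hypot(P[...,0]-.479,P[...,1]-.221)
m=(P[...,2]>.157)&(P[...,2]<.167)&(r<.05); v,u=np.nonzero(m)
A=plane("scene",np.c_[u,v],.162)[:,:2]; w=np.linalg.svd(A-A.mean(0))[2][0]
print("bar",A.mean(0),np.degrees(np.arctan2(w[1],w[0])), np.median(P[m][:,2]))
cv2.imwrite("pics/b8.png",cv2.resize(q[100:260,265:425],(600,600),interpolation=cv2.INTER_CUBIC))
E
```

```text
time: 12.78
position: [0.4763, 0.2192, 0.1406]
tool_rot: [1.474, 2.774, 0.003]
ft_force: [2.8, 3.8, 5.0]
grip_width: 0.155
grip_force: 45.7
az 124.01 tool shift to c [-0.0005  0.0004  0.0086] tilt [ 0.0013  0.0013 -1.    ] q [-0.81  0.11  0.35  1.88 -0.04  1.16  0.15] F [2.8 3.8 5. ] M [ 0.82 -1.01 -0.1 ] t 12.775 w 13.5
time: 13.78
position: [0.4752, 0.2179, 0.2608]
tool_rot: [-1.474, -2.773, 0.002]
ft_force: [0.4, -0.1, -0.6]
grip_width: 0.692
grip_force: 0.0
az 124.01 tool shift to c [-1.000e-04  2.300e-03  1.288e-01] tilt [-1.3e-03 -9.0e-04 -1.0e+00] q [-0.82  0.03  0.35  1.72 -0.01  1.4   0.12] F [ 0.4 -0.1 -0.6] M [-0.08 -0.08 -0.  ] t 13.775 w 60.2
all 257 [480.3 221.9] [14.2 76.7] 34.3 pca az 124.4
top 125 [480.2 222. ] [14.2 76.2] 34.3 pca az 124.2
bar [0.48220916 0.22186903] 124.05467025227607 0.16202641742652935
```

View pics/b8.png

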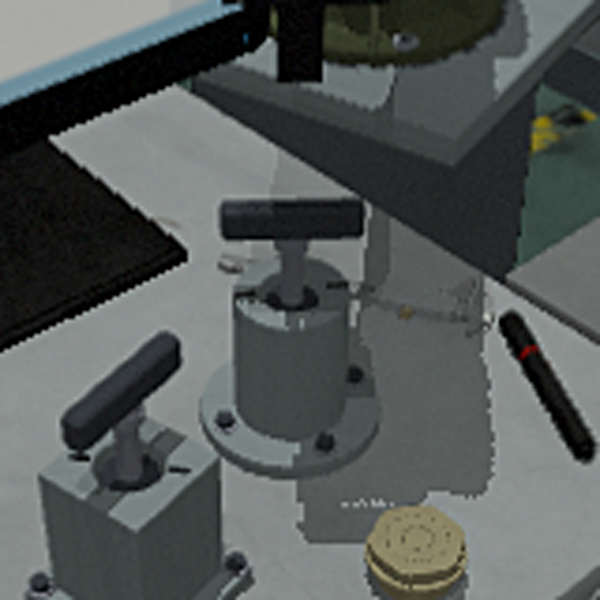

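The bar is upright: top at 0.162 m, and the same centre (480,222) as at the start in this view. It is about 8° past the marks, which matches the stated play taken up against the stop, and the square extension is unmoved. The gripper is clear, so I'm handing in.

```bash
python3 -c "
from bench import ctrl
print(ctrl.close_job())"
```

```text
the job is handed in; nothing more can be done
None
```

I turned the round housing's extension clockwise until the torque climbed from about 0.1 to 0.5 N·m, taken as the nut on its stop, and let go with it upright; the T-bar rests about 8° past the black lines rather than over them, which I put down to the socket's free play, the square extension was not touched, and the job was handed in at about 14 s.

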